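# Shut the bead case: flap down, then lid

### The arm

A 7-joint arm with a two-finger parallel gripper is mounted at the origin on the work surface. World frame = base frame: x ahead of the robot, y to its left, z up, the work surface at z = 0. Lengths are in m, angles in rad, forces in N, time in s.
With the tool pointing down it reaches from about 0.425 to 1.025 m from the base axis. Payload 9.4 kg.
Tool frame: the origin (TCP) lies at the very end of the fingers, on their centre line; the grasp point (between the pads) lies ctrl.grip_point_offset behind it (ctrl.grip_point_offset is the distance from the TCP to the grasp point, in m); y points along the fingers, z is the direction in which the jaws open and shut, and the axes are right-handed (so a half turn about y gives the same grasp; the last joint's range is limited). The gripper opens to 93 mm and grips with 3 to 60 N. Pads are 15 mm wide; open, the fingers measure 128 mm over their backs; the gripper's body (75 mm by 188 mm) begins 65 mm behind the grasp point.
Start: joints at [-0.077, 0.599, -0.003, 1.599, 0.002, 0.943, -0.08], TCP at [0.725, -0, 0.219] pointing down, gripper open.
Joint ranges: [-2.57, 2.57], [-0.35, 1.97], [-1.29, 1.29], [0.11, 2.56], [-1.05, 4.19], [0.11, 1.86], [-2.63, 2.63]. Speed limits (rad/s): [2.22, 2.22, 3.01, 3.01, 3.14, 3.14, 3.14].

### API

Orientations are given as a unit quaternion [w, x, y, z].
In Python, from cell import ctrl gives the robot as it stands. The module is installed in compiled form; this text tells all that it offers.
- The arm moves only by the tool apply_moves, never from a script. Its argument "motion" is a list that holds one entry, the list of rows, each a list of 5 numbers: the shift along the tool's x, y, z in mm, then the turn about the tool's y in degrees, then the opening in per cent of the stroke, from 0 (shut) to 100 (fully open). In form: [[[dx, dy, dz, spin, grip], ...]]. A call has 1 to 5 rows; each row shifts and turns the commanded pose from where the row before left it, along the tool's axes as they then stand; what a row does not reach is not made up. A row lasts 1/10 s, in which the tool goes at most 50 mm and 8.59 degrees, less where a joint would pass 70% of its speed; a pose out of reach is approached as far as the arm can. A call with a gripper value outside its range is refused whole. The fingers move at their own pace and stop on an object; "newtons" is the grip in N (left out, the last holds). Time passes only in rows, so rows that do not move let the fingers close. It gives the time, the measured TCP pose, the force and the opening at its end, in the units of the state.
- ctrl.get_obs(): the state, without advancing time (a new reading comes with each control period).
- ctrl.grab_frame(name): name is "scene" or "side" or "wrist"; returns a dict with "color" (480x640x3 uint8, blue, green, red), "z_map" (480x640 float32, m along the optical axis (not along the pixel's ray), 0 where there is no reading), "fx", "fy", "cx", "cy" (pixels), "R" (3x3) and "t" (3): a world point X has camera coordinates R X + t. Camera axes: x right, y down, z forward; pixel columns grow to the right and rows downward; lengths in m; the calibration is good to about 2 mm. A picture is of the moment at which its call begins.
- ctrl.job_done(): hands the job in, once; it reports no verdict.
The state is a dict: "t": time; "joints": joint angles; "joint_velocities": joint speeds; "tau": joint torques, N m; "ee_pos": TCP position; "tcp_rot": TCP orientation; "ft_force": force on the tool from outside, world axes, zero at the start; "ft_torque": the same for the moment, N m; "width": finger opening in m.
Only numpy, scipy, OpenCV 4.12 (cv2) and the standard library are available. Lean on these libraries where they do the work, as an engineer would, in place of code of your own. Each camera call takes 0.05 s, during which the arm holds its last target.

### The job

Close up the bead case: with the fingertips, push the upright inner flap down flat over the bead compartments, and only then swing the case's hinged lid over it and press it fully shut, gently, without slamming it. Push only: do not pinch or lift any part, do not shove the case along the table, and leave the glue bottle, the beaded cob and the tweezers in the tool bay undisturbed.

Things in the scene. Friction and masses are not known exactly. Their poses are not given: they have to be found in the camera images.
- case: Black plastic bead case, loose, about 2.5 kg. Base 190 (its x) by 270 (its y) by 55 mm high, walls 4 mm; origin: centre of its underside. The -x part holds bead compartments; the strip x 26 to 91 mm is the open tool bay, floor at 4 mm. The flap is hinged along the -x wall, the lid along the +x wall; hinge lines run along its y. Its +x side faces the robot's left within 25 degrees.
- flap (a joint): Hinge angle of the inner flap, rad. 0 = folded down flat over the bead compartments (as far as it goes), 1.57 = upright, 1.75 = leaning outwards against its stop. A stiff hinge: it stays at whatever angle it is left; about 0.5 to 1 N at its free edge moves it. While upright it blocks the lid.
- flap_hinge (a point): Middle of the flap's hinge line: in case coordinates x -88.5 mm, y 0, 49 mm above the table. Its x axis points along the flap from hinge to free edge (case +x when flat, up when upright), its z axis out of the outer face (up when flat, away from the lid when upright), its y along the hinge.
- flap_edge (a point): Middle of the flap's free edge, on the outer face, 112 mm from the hinge. Axes as flap_hinge. The flap is a frosted white plate 112 mm deep, 256 mm wide, 3 mm thick; a 45 mm wide thumb tab at the middle of the edge reaches 11 mm further. Folded flat, its outer face is 50.5 mm above the table, 4.5 mm below the case's rim.
- lid (a joint): Hinge angle of the lid, rad. 0 = fully shut on the case's rim (as far as it goes), 1.57 = standing straight up, 1.9 = leaning back against its stop. A stiff hinge: the lid stays at whatever angle it is left and must be pushed all the way down; about 2 to 3 N near its free edge moves it.
- lid_hinge (a point): Middle of the lid's hinge line: in case coordinates x +95 mm, y 0, 55.5 mm above the table. Its -x axis points along the lid from hinge to free edge (case -x when shut, up when the lid stands), its z axis out of the outer face (up when shut, away from the flap when the lid stands), its y along the hinge.
- lid_edge (a point): Middle of the lid's free edge on the outer face: 190 mm from the hinge line, 20 mm out along z of lid_hinge (same axes). The lid is a black frame with a flat clear window, 190 mm deep, 270 mm wide, 20 mm thick over its skirt; two grey snap catches 75 mm either side of the middle reach 5 mm beyond the edge. Shut, its outer face is 75.5 mm above the table.
- glue_bottle: White squeeze bottle with a grey nozzle, 50 mm across and 143 mm tall, standing at one end of the case or beside its flap side (it and the cob swap places). Origin: centre of its underside. To be left alone.
- cob: Upright beaded corn cob on a wooden disc 70 mm across, 112 mm tall over all, standing beside the flap side of the case or at one end. Origin: centre of its underside. To be left alone.
- tweezers: Steel tweezers 126 mm long, 18 mm wide, 6 mm high, lying in the tool bay along the case's y. Origin: middle of their underside. To be left alone.

How it is judged:
By the outcome, as a careful person would: the job done as asked, in the order asked, and still so for the second after the job is handed in, with the robot touching nothing.
It also fails if it takes over 54 s, if anything falls off the work surface, if the arm or the gripper's body presses on something with over 40 N, if the wrist force passes 120 N, or if a joint passes its speed limit or range.

## Working session

There is one attempt and no reset: what is moved stays moved. The work goes in short steps, Python scripts to look and compute and a tool call to move; the robot and the scene stay as the last step left them, time stands still between calls to the robot, and variables do not carry over. Pictures are saved under pics/ and viewed, and the job is handed in when it is done.

Besides the shell and the picture viewer there is one more tool, called after "Emit:" in YAML: its name, and indented under it one key for each argument. apply_moves: Moves the arm, as the interface text tells. Its arguments: {"type":"object","properties":{"motion":{"type":"array","items":{"type":"array","items":{"type":"array","items":{"type":"number"}}}},"newtons":{"type":"number"}},"required":["motion"]}

```bash
mkdir -p pics; ls; cat > h.py <<'E'
import numpy as np, cv2
from cell import ctrl
def grab(n,name):
    f=ctrl.grab_frame(n); cv2.imwrite(f'pics/{name}.png',f['color']); return f
def cloud(f):
    z=f['z_map']; v,u=np.mgrid[0:480,0:640]
    c=np.stack([(u-f['cx'])/f['fx']*z,(v-f['cy'])/f['fy']*z,z],-1)
    return (c-np.array(f['t']))@np.array(f['R'])
E
python3 - <<'E'
from h import *
o=ctrl.get_obs(); print(o)
print(ctrl.grip_point_offset)
for n in ['scene','side','wrist']:
    f=grab(n,n+'0'); np.savez(n+'0.npz',**f); R=np.array(f['R']);print(n,f['fx'],-R.T@np.array(f['t']),R[2])
E
```

```text
pics
{'t': 0.0, 'joints': array([-0.07671596,  0.60011729, -0.00257261,  1.60009568,  0.00183435,
        0.94287733, -0.07981856]), 'joint_velocities': array([ 5.02357662e-05, -5.43939529e-04,  1.48006364e-03,  6.65712417e-04,
       -1.31660140e-03, -4.61874952e-04, -1.07016904e-03]), 'tau': array([ 5.70884713e-04, -7.65060925e+01,  1.49801854e+00, -2.52344084e+01,
       -5.23842021e-02,  1.69115182e-02,  2.08527672e-04]), 'ee_pos': array([7.24536805e-01, 4.48378646e-06, 2.17777416e-01]), 'tcp_rot': array([-0.4996156 ,  0.50043428, -0.50030953,  0.49964004]), 'ft_force': array([-0.30757346,  0.92231158, -0.24756624]), 'ft_torque': array([-0.00893918, -0.03034118,  0.00123907]), 'width': 0.09280240525096742}
0.0188
scene 528.1384678805249 [1.17171675 0.29375446 0.72411618] [-0.61556709 -0.35963993 -0.7012391 ]
side 476.1935812378364 [0.07426519 0.12659498 0.52967551] [ 0.74950283 -0.22208773 -0.62363655]
wrist 390.6732525604585 [0.72547209 0.07247849 0.38352578] [-7.83710928e-04 -2.58755198e-01 -9.65942614e-01]
```

View pics/scene0.png

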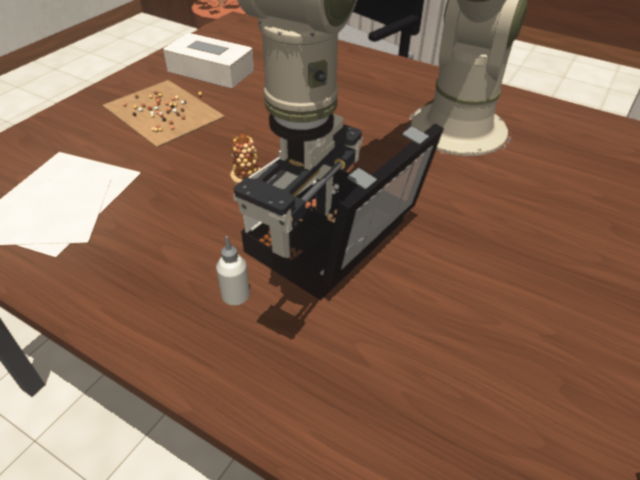

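View pics/side0.png

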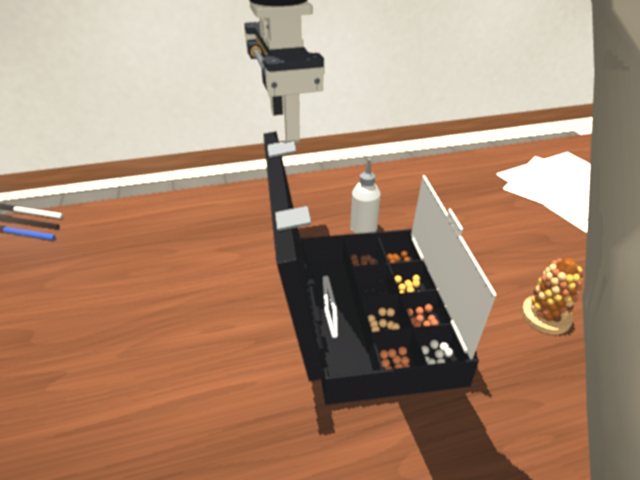

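View pics/wrist0.png

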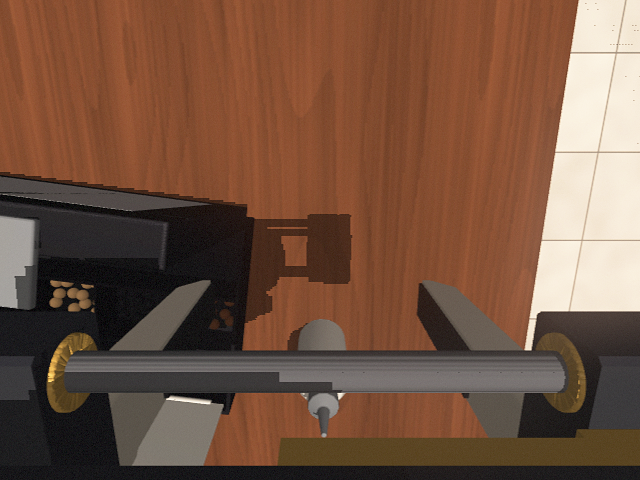

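The side view shows the lid upright on the left, with its catches at (281,148) and (293,217). The white flap runs from (425,180) to (490,295), the bottle is at the far end (365,205), and the cob is beside the flap (552,300). Next I'll measure these.

```bash
python3 - <<'E'
from h import *
f=np.load('side0.npz'); P=cloud(f); hsv=cv2.cvtColor(f['color'],cv2.COLOR_BGR2HSV); z=f['z_map']
def at(u,v): return P[v,u].round(3)
for n,(u,v) in dict(front_low=(328,400),front_right_low=(473,382),tl=(326,378),tr=(474,362),catch1=(281,148),catch2=(293,217),flaptop_far=(427,184),flaptop_near=(490,297),cob=(552,290),bottle=(366,210),tweez=(331,310),tab=(454,220)).items(): print(n,at(u,v))
# flap: low sat bright in region
m=(hsv[...,1]<50)&(hsv[...,2]>140)&(z>0); r=np.zeros_like(m); r[178:350,412:496]=1
Q=P[m&r]; Q=Q[Q[:,2]>0.05]; c=np.median(Q,0); Q=Q[np.linalg.norm(Q-c,axis=1)<.2]
print(len(Q),Q.min(0),Q.max(0)); u,s,v=np.linalg.svd(Q-Q.mean(0),full_matrices=False); print('flap n',v[2],Q.mean(0),s/np.sqrt(len(Q)))
res=(Q-Q.mean(0))@v[2];k=abs(res)<.004;Q=Q[k];u,s,v=np.linalg.svd(Q-Q.mean(0),full_matrices=False); print('flap n',v[2],Q.mean(0),s/np.sqrt(len(Q)))
# dark case points
B=P[(z>0)&(hsv[...,2]<60)&(P[...,2]>.045)&(P[...,2]<.3)&(P[...,0]>.4)&(P[...,0]<1)]
R=B[abs(B[:,2]-.055)<.004]; print(len(R)); print(cv2.minAreaRect((R[:,:2]*1000).astype(np.float32)))
for nm,msk in dict(cob=(slice(255,333),slice(522,590)),bottle=(slice(170,232),slice(350,382))).items():
    q=P[msk].reshape(-1,3); q=q[q[:,2]>.02]; print(nm,q.min(0),q.max(0),np.median(q,0))
# lid
L=P[130:375,265:320].reshape(-1,3); L=L[(L[:,2]>.075)&(L[:,0]>.4)&(L[:,0]<1)&(abs(L[:,1])<.3)]
u,s,v=np.linalg.svd(L-np.median(L,0),full_matrices=False);print('lid',v[2],L.mean(0),L.min(0),L.max(0),s/np.sqrt(len(L)))
E
```

```text
front_low [0.394 0.025 0.01 ]
front_right_low [ 0.375 -0.167 -0.001]
tl [0.395 0.028 0.055]
tr [ 0.37  -0.153  0.052]
catch1 [0.606 0.028 0.247]
catch2 [0.456 0.047 0.249]
flaptop_far [ 0.606 -0.187  0.16 ]
flaptop_near [ 0.381 -0.157  0.153]
cob [ 0.435 -0.306  0.073]
bottle [ 0.704 -0.134  0.056]
tweez [ 0.543 -0.024  0.003]
tab [ 0.502 -0.173  0.17 ]
6487 [ 0.37524884 -0.19186709  0.05002151] [ 0.62945361 -0.15252385  0.17266495]
flap n [0.1320829  0.99051395 0.03789756] [ 0.48295184 -0.16856836  0.11127332] [0.07159303 0.03333511 0.0005358 ]
flap n [0.1320829  0.99051395 0.03789756] [ 0.48295184 -0.16856836  0.11127332] [0.07159303 0.03333511 0.0005358 ]
1363
((570.6421508789062, -20.775772094726562), (160.5580596923828, 318.52734375), 47.94338607788086)
cob [ 0.07426519 -0.35115182  0.02000239] [0.47041126 0.12659498 0.52967551] [ 0.43116577 -0.31104834  0.07866887]
bottle [ 0.07426519 -0.163492    0.02022891] [0.74137398 0.12659498 0.52967551] [ 0.71291701 -0.13456166  0.06966183]
lid [ 0.17689584  0.9822307  -0.06269548] [0.51728498 0.04542057 0.23634005] [ 0.4000025  -0.00917491  0.07578241] [0.67445405 0.07593432 0.25156077] [0.0918427  0.02216431 0.01021466]
```

Emit:
apply_moves:
  motion:
    - [[40,0,0,0,0],[40,0,0,0,0],[40,0,0,0,0],[40,0,0,0,0],[40,0,0,0,0]]
  newtons: 10

```text
t: 0.65
ee_pos: [0.7247, -0.2015, 0.2183]
tcp_rot: [-0.5, 0.5, -0.5, 0.5]
ft_force: [0.8, 0.2, 0.2]
width: 0.0578
```

Emit:
apply_moves:
  motion:
    - [[7,0,-40,0,0],[0,0,-40,0,0],[0,0,-40,0,0],[0,0,-40,0,0],[0,0,-40,0,0]]

```text
t: 1.15
ee_pos: [0.5232, -0.207, 0.2184]
tcp_rot: [0.5, -0.5, 0.5, -0.5]
ft_force: [-0.3, -1.1, -0.8]
width: 0.0175
```

Emit:
apply_moves:
  motion:
    - [[0,0,-27,0,0],[0,0,0,3.8,0],[0,0,0,3.8,0],[0,0,0,0,0],[0,0,0,0,0]]

```text
t: 1.65
ee_pos: [0.4981, -0.2069, 0.2186]
tcp_rot: [0.466, -0.466, 0.532, -0.532]
ft_force: [0.1, -0.6, -1.0]
width: 0.0006
```

```bash
cat > loc.py <<'E'
from h import *
ex=np.array([.1322,.9912,0]);ey=np.array([-.9912,.1322,0]);O=np.array([.5134,-.083,0])
def st():
    o=ctrl.get_obs();d=o['ee_pos']-O
    print('t',o['t'],'local mm',(np.array([d@ex,d@ey,d[2]])*1000).round(1),'F',o['ft_force'].round(2),'w',o['width'],'j',o['joints'].round(2),'q',o['tcp_rot'].round(3))
E
python3 - <<'E'
from loc import *
st(); f=grab('side','side1'); grab('scene','scene1')
E
```

```text
t 1.65 local mm [-124.9   -1.2  218.6] F [ 0.08 -0.55 -0.99] w 0.0006306038867638726 j [ 0.27  0.38  0.02  2.03 -0.01  0.74  0.17] q [ 0.466 -0.466  0.532 -0.532]
```

Emit:
apply_moves:
  motion:
    - [[0,25,0,0,0],[0,25,0,0,0],[0,24,0,0,0],[0,0,0,0,0]]

```text
t: 2.15
ee_pos: [0.4966, -0.2064, 0.1421]
tcp_rot: [0.465, -0.467, 0.533, -0.53]
ft_force: [-0.2, -0.1, 0.3]
width: 0.0006
```

```bash
python3 - <<'E'
from loc import *
st(); f=grab('side','side2')
# plan flap path: corner r along flap
th0=1.62
for th in np.r_[th0,np.linspace(1.5,0,11)]:
    r=92-8*(1-th/1.6); n=np.array([-np.sin(th),np.cos(th)])
    c=np.array([-88.5,49])+r*np.array([np.cos(th),np.sin(th)])+1.5*n
    print(round(th,2),(c-[7.5,0]).round(1))
E
```

```text
t 2.15 local mm [-124.5    0.4  142.1] F [-0.17 -0.06  0.34] w 0.0005527085311348377 j [ 0.28  0.48  0.01  2.1  -0.01  0.56  0.17] q [ 0.465 -0.467  0.533 -0.53 ]
1.62 [-102.   140.9]
1.5 [-91.  140.4]
1.35 [-77.6 137.9]
1.2 [-64.8 133.4]
1.05 [-52.9 127.2]
0.9 [-42.2 119.3]
0.75 [-32.8 109.9]
0.6 [-25.   99.4]
0.45 [-19.   87.9]
0.3 [-14.8  75.7]
0.15 [-12.4  63.1]
0.0 [-12.   50.5]
```

View pics/side2.png

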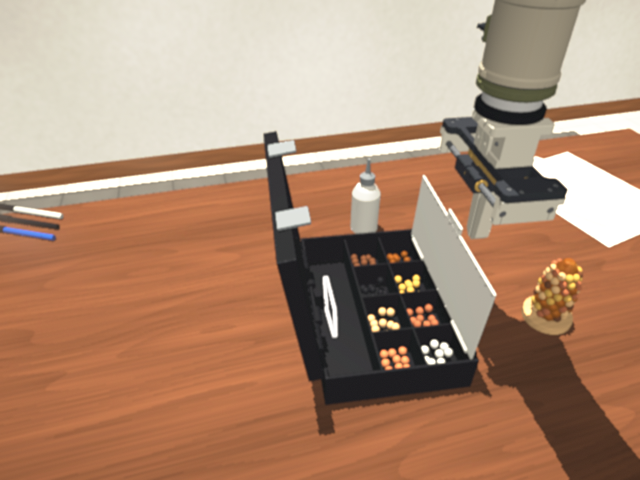

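The fingertip at (482,225) is behind the flap and clear of the cob and bottle. Starting the flap push.

Emit:
apply_moves:
  motion:
    - [[-10,0,0,0,0],[-8,0,0,0,0],[-6,0,0,0,0],[-6,0,0,0,0],[-5,2,0,0,0]]

```text
t: 2.7
ee_pos: [0.5031, -0.1717, 0.1432]
tcp_rot: [-0.466, 0.466, -0.532, 0.532]
ft_force: [0.2, -0.8, 1.0]
width: 0.0005
```

Emit:
apply_moves:
  motion:
    - [[-6,1,0,0,0],[-6,1,0,0,0],[-6,2,0,0,0],[-6,3,0,0,0],[-6,3,0,0,0]]

```text
t: 3.2
ee_pos: [0.5066, -0.1421, 0.1323]
tcp_rot: [0.466, -0.466, 0.532, -0.532]
ft_force: [0.2, -0.2, 0.0]
width: 0.0008
```

Emit:
apply_moves:
  motion:
    - [[-6,3,0,0,0],[-6,4,0,0,0],[-5,4,0,0,0],[-5,4,0,0,0],[-5,5,0,0,0]]

```text
t: 3.7
ee_pos: [0.5103, -0.1154, 0.1123]
tcp_rot: [-0.466, 0.466, -0.532, 0.532]
ft_force: [-0.8, -0.5, 1.0]
width: 0.0006
```

```bash
python3 - <<'E'
from loc import *
st(); f=grab('side','side3')
E
```

```text
t 3.7 local mm [-32.6  -1.2 112.3] F [-0.84 -0.54  0.95] w 0.0006097067549731907 j [ 0.1   0.52  0.02  2.16 -0.02  0.47  0.01] q [-0.466  0.466 -0.532  0.532]
```

View pics/side3.png

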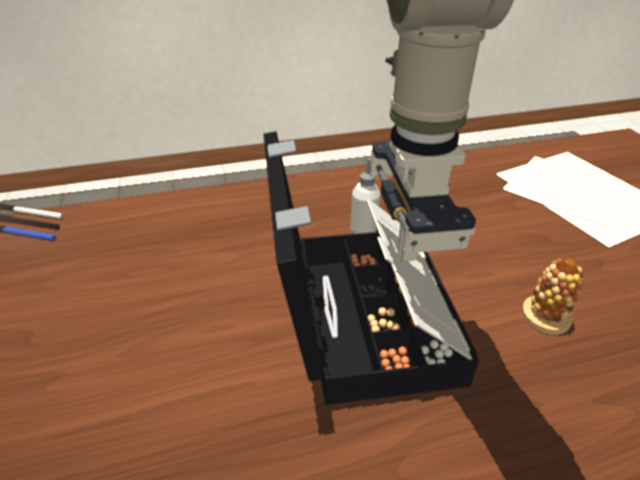

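The flap (375,205)–(468,355) is about half folded and following the finger, and the case hasn't moved. Continuing the arc.

Emit:
apply_moves:
  motion:
    - [[-4,5,0,0,0],[-4,5,0,0,0],[-3,6,0,0,0],[-3,6,0,0,0],[-2,6,0,0,0]]

```text
t: 4.25
ee_pos: [0.5123, -0.0996, 0.0841]
tcp_rot: [0.466, -0.466, 0.532, -0.532]
ft_force: [0.0, 0.3, 0.6]
width: 0.0007
```

Emit:
apply_moves:
  motion:
    - [[-2,6,0,0,0],[-1,6,0,0,0],[-1,5,0,0,0],[0,5,0,0,0],[0,4,0,0,0]]

```text
t: 4.75
ee_pos: [0.5128, -0.0961, 0.0582]
tcp_rot: [0.466, -0.466, 0.532, -0.532]
ft_force: [1.0, -0.3, 1.1]
width: 0.0006
```

Emit:
apply_moves:
  motion:
    - [[0,3,0,0,0],[0,2,0,0,0],[0,2,0,0,0],[0,1,0,0,0],[0,1,0,0,0]]

```text
t: 5.25
ee_pos: [0.5128, -0.0961, 0.0504]
tcp_rot: [-0.466, 0.466, -0.532, 0.532]
ft_force: [-4.6, 0.3, 25.6]
width: 0.0003
```

```bash
python3 - <<'E'
from loc import *
st(); f=grab('side','side4')
E
```

```text
t 5.25 local mm [-13.   -1.2  50.4] F [-4.64  0.32 25.56] w 0.0003338387961488296 j [ 0.06  0.62  0.02  2.19 -0.03  0.32 -0.03] q [-0.466  0.466 -0.532  0.532]
```

View pics/side4.png

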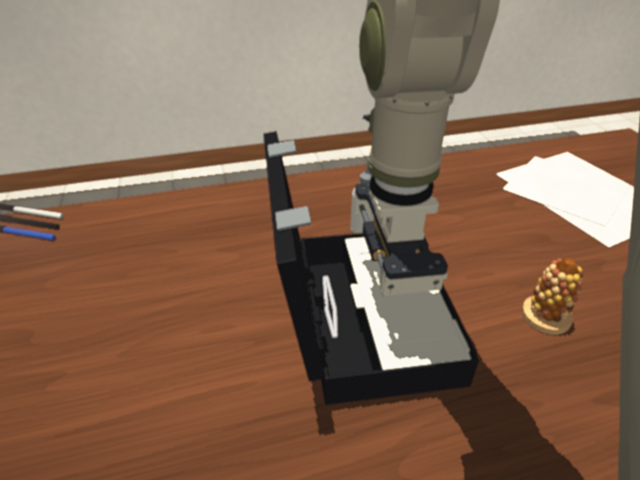

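The flap is flat: the tip is at 50.4 mm, the expected face height, with 25 N against the stop. Retracting, then moving over the lid.

Emit:
apply_moves:
  motion:
    - [[0,-15,0,0,0],[0,-40,0,0,0],[0,-45,0,0,0],[0,-45,0,0,0],[0,-45,0,0,0]]

```text
t: 5.8
ee_pos: [0.5124, -0.096, 0.2416]
tcp_rot: [-0.466, 0.466, -0.532, 0.532]
ft_force: [0.1, -0.0, 0.3]
width: 0.0006
```

Emit:
apply_moves:
  motion:
    - [[0,-45,0,0,0],[0,-15,0,0,0],[0,0,0,0,0]]

```text
t: 6.1
ee_pos: [0.5138, -0.0962, 0.3024]
tcp_rot: [-0.467, 0.464, -0.531, 0.533]
ft_force: [-0.1, -0.5, -1.4]
width: 0.0002
```

```bash
python3 - <<'E'
from loc import *
st(); f=grab('side','side5'); g=grab('scene','scene5')
P=cloud(f); hsv=cv2.cvtColor(f['color'],cv2.COLOR_BGR2HSV)
r=np.zeros((480,640),bool); r[225:372,330:476]=1
m=r&(hsv[...,1]<60)&(hsv[...,2]>120); Q=P[m]; d=Q-O; lx=d@ex*1000; z=Q[:,2]*1000
for a in range(-90,50,15):
    k=(lx>a)&(lx<a+15); print(a,k.sum(),np.median(z[k]).round(1) if k.any() else '')
# lid from scene cam, in case coords
for n,ff in (('scene',g),('side',f)):
    P=cloud(ff); d=P-O; L=np.stack([d@ex,d@ey,P[...,2]],-1)*1000
    k=(abs(L[...,1])<140)&(L[...,2]>70)&(L[...,2]<262)&(L[...,0]>60)&(L[...,0]<170)
    for zz in range(70,262,20):
        q=L[k&(abs(L[...,2]-zz)<10)]
        if len(q): print(n,zz,len(q),np.percentile(q[:,0],[2,50,98]).round(1),np.percentile(q[:,1],[1,99]).round(0))
E
```

```text
t 6.1 local mm [-13.   -2.2 302.4] F [-0.14 -0.5  -1.42] w 0.0001807327612860938 j [ 0.04  0.26  0.05  1.96 -0.02  0.92 -0.04] q [-0.467  0.464 -0.531  0.533]
-90 485 49.9
-75 560 49.8
-60 528 49.8
-45 744 49.7
-30 1434 49.7
-15 1402 49.8
0 1428 49.8
15 1033 49.6
30 90 49.7
45 88 8.4
scene 70 239 [104.4 120.1 121.4] [-138.  127.]
scene 90 547 [106.7 122.3 124.3] [-138.  129.]
scene 110 564 [109.7 125.3 127.3] [-138.  129.]
scene 130 599 [112.8 128.2 130.1] [-138.  128.]
scene 150 624 [115.3 131.1 133.1] [-138.  127.]
scene 170 674 [118.9 134.1 136.1] [-138.  129.]
scene 190 693 [121.1 137.1 138.9] [-138.  129.]
scene 210 741 [123.9 140.  141.8] [-138.  128.]
scene 230 1024 [127.6 142.6 144.8] [-138.  130.]
scene 250 1465 [108.9 132.  143.8] [-134.  126.]
side 70 110 [100.1 107.1 117.5] [-135.  134.]
side 90 192 [101.4 111.5 120.5] [131. 134.]
side 110 230 [104.8 113.5 123.5] [-136.  134.]
side 130 265 [107.  114.7 126.3] [-136.  134.]
side 150 279 [110.5 118.4 129.7] [-135.  134.]
side 170 294 [113.1 122.  132.4] [-136.  134.]
side 190 304 [116.2 125.6 135.6] [-135.  134.]
side 210 307 [119.5 128.9 138.5] [-117.  134.]
side 230 614 [122.9 138.3 142.9] [-134.  134.]
side 250 2559 [107.1 130.2 141.7] [-129.  132.]
```

View pics/side5.png

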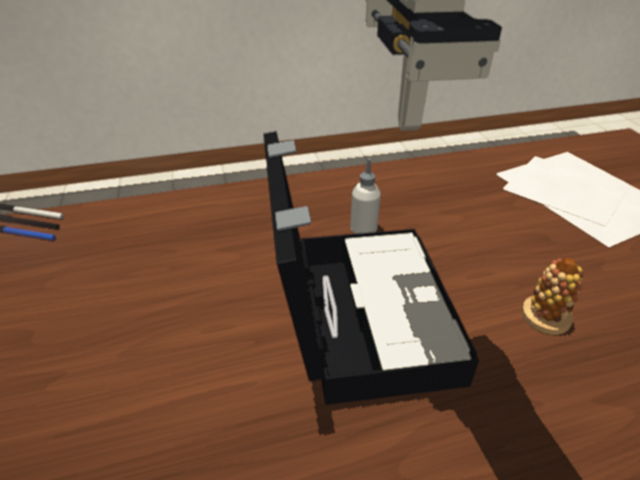

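View pics/scene5.png

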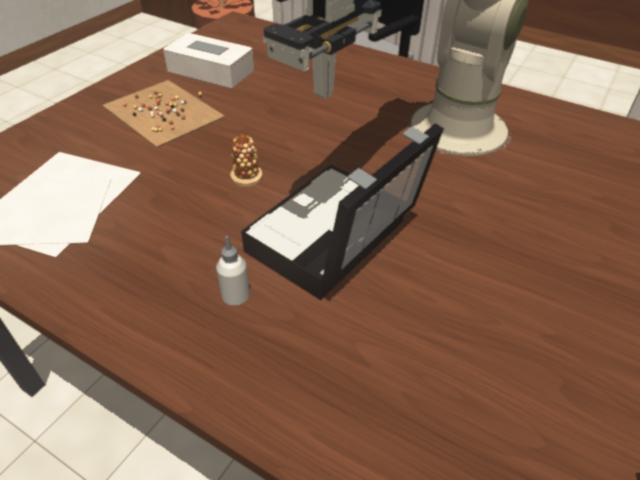

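Flap is flat across its whole depth (49.8 mm against 50.5, within calibration error). Lid leans out at about 1.72 rad, and its outer face is at local x of about 144 mm at 225 mm height. The bottle, cob, tweezers and case are unmoved.

Emit:
apply_moves:
  motion:
    - [[-40,0,0,0,0],[-40,0,0,0,0],[-40,0,0,0,0],[-40,0,0,0,0],[-38,0,0,0,0]]

```text
t: 6.7
ee_pos: [0.5382, 0.1019, 0.2975]
tcp_rot: [0.465, -0.467, 0.533, -0.531]
ft_force: [1.1, -0.4, -1.6]
width: 0.0005
```

Emit:
apply_moves:
  motion:
    - [[0,25,0,0,0],[0,25,0,0,0],[0,20,0,0,0],[0,5,0,0,0],[0,0,0,0,0]]

```text
t: 7.2
ee_pos: [0.5381, 0.1, 0.2229]
tcp_rot: [0.465, -0.467, 0.533, -0.531]
ft_force: [-0.4, -0.3, -0.2]
width: 0.0005
```

```bash
python3 - <<'E'
from loc import *
st(); grab('scene','scene6')
for th in np.linspace(1.7,0,18):
    r=172-10*(1-th/1.6); d=np.array([-np.cos(th),np.sin(th)]);n=np.array([np.sin(th),np.cos(th)])
    c=np.array([95,55.5])+r*d+20*n; print(round(th,2),(c+[7.5,0]).round(1))
E
```

```text
t 7.2 local mm [184.7  -0.3 222.9] F [-0.44 -0.26 -0.22] w 0.0004971729962239838 j [-0.27  0.38 -0.03  2.    0.01  0.76 -0.44] q [ 0.465 -0.467  0.533 -0.531]
1.7 [144.6 224.1]
1.6 [127.5 226.8]
1.5 [110.3 227.9]
1.4 [ 93.2 227.2]
1.3 [ 76.3 224.8]
1.2 [ 59.7 220.7]
1.1 [ 43.7 215.1]
1.0 [ 28.4 207.9]
0.9 [ 14.  199.2]
0.8 [  0.5 189.2]
0.7 [-11.9 178. ]
0.6 [-23.  165.6]
0.5 [-32.8 152.2]
0.4 [-41.2 138. ]
0.3 [-48.1 123. ]
0.2 [-53.5 107.5]
0.1 [-57.3  91.6]
0.0 [-59.5  75.5]
```

View pics/scene6.png

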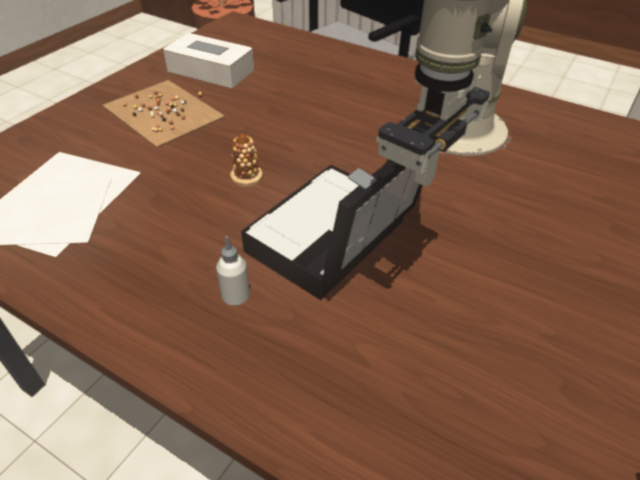

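Emit:
apply_moves:
  motion:
    - [[-12,0,0,0,0],[-10,0,0,0,0],[-6,0,0,0,0],[-5,0,0,0,0],[-5,0,0,0,0]]

```text
t: 7.75
ee_pos: [0.5441, 0.1385, 0.2249]
tcp_rot: [-0.466, 0.466, -0.532, 0.532]
ft_force: [-0.2, -0.4, -0.8]
width: 0.0003
```

Emit:
apply_moves:
  motion:
    - [[-5,0,0,0,0],[-5,0,0,0,0],[-5,0,0,0,0],[-5,0,0,0,0],[-5,0,0,0,0]]

```text
t: 8.25
ee_pos: [0.5474, 0.163, 0.2246]
tcp_rot: [-0.466, 0.466, -0.532, 0.532]
ft_force: [0.3, 0.1, -0.4]
width: 0.0005
```

```bash
python3 - <<'E'
from loc import *
st(); grab('scene','scene7')
E
```

```text
t 8.25 local mm [248.4  -1.1 224.6] F [ 0.28  0.11 -0.37] w 0.00045675631535137793 j [-0.37  0.41 -0.03  1.95  0.02  0.78 -0.54] q [-0.466  0.466 -0.532  0.532]
```

View pics/scene7.png

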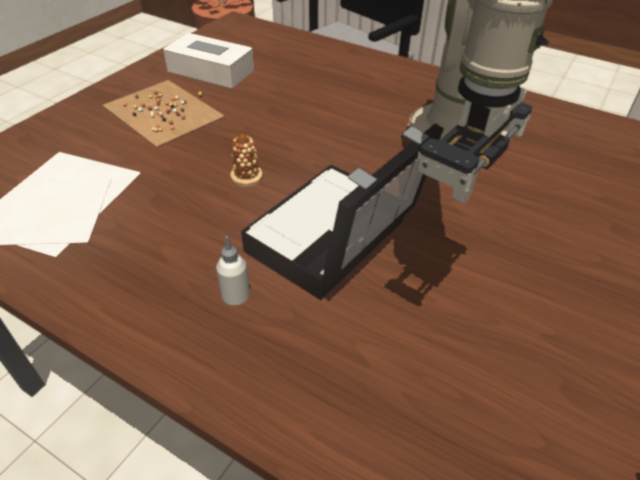

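I got the sign wrong there: for the lid I need +dx, and the move only took me further into free space. Going back to local x = 152.

Emit:
apply_moves:
  motion:
    - [[25,0,0,0,0],[25,0,0,0,0],[20,0,0,0,0],[12,0,0,0,0],[8,0,0,0,0]]

```text
t: 8.8
ee_pos: [0.5354, 0.0727, 0.2247]
tcp_rot: [-0.466, 0.466, -0.532, 0.532]
ft_force: [0.5, -0.1, 1.4]
width: 0.0003
```

Emit:
apply_moves:
  motion:
    - [[5,0,0,0,0],[5,0,0,0,0],[5,0,0,0,0],[5,-1,0,0,0],[5,-1,0,0,0]]

```text
t: 9.3
ee_pos: [0.5323, 0.0487, 0.2267]
tcp_rot: [-0.466, 0.466, -0.532, 0.532]
ft_force: [0.9, 0.9, -1.2]
width: 0.0004
```

```bash
python3 - <<'E'
from loc import *
st(); grab('scene','scene8')
E
```

```text
t 9.3 local mm [133.1  -1.3 226.7] F [ 0.88  0.88 -1.24] w 0.0004206139141418356 j [-0.18  0.36 -0.02  2.03  0.01  0.75 -0.34] q [-0.466  0.466 -0.532  0.532]
```

View pics/scene8.png

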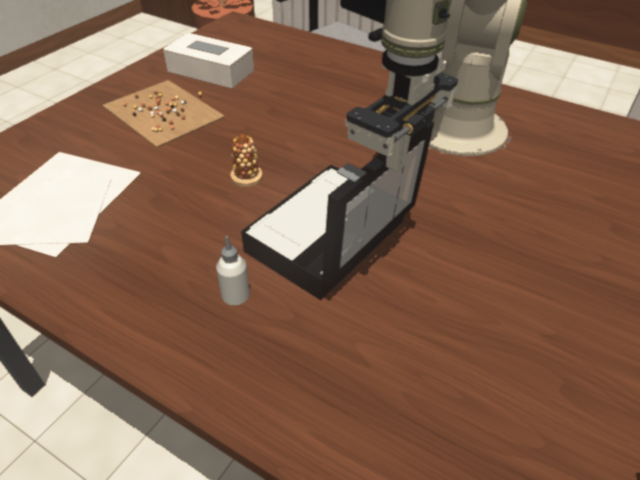

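The lid is moving with the fingertip; the case corner is still at (322,292). Continuing along the arc.

Emit:
apply_moves:
  motion:
    - [[6,0,0,0,0],[6,0,0,0,0],[6,0,0,0,0],[6,0,0,0,0],[6,0,0,0,0]]

```text
t: 9.85
ee_pos: [0.528, 0.0184, 0.2266]
tcp_rot: [0.466, -0.466, 0.532, -0.532]
ft_force: [-0.5, 0.9, 0.2]
width: 0.0004
```

Emit:
apply_moves:
  motion:
    - [[6,0,0,0,0],[6,0,0,0,0],[6,1,0,0,0],[6,1,0,0,0],[6,1,0,0,0]]

```text
t: 10.35
ee_pos: [0.524, -0.0113, 0.2236]
tcp_rot: [-0.466, 0.466, -0.532, 0.532]
ft_force: [-0.2, 1.2, 1.4]
width: 0.0004
```

Emit:
apply_moves:
  motion:
    - [[6,2,0,0,0],[6,2,0,0,0],[6,2,0,0,0],[6,2,0,0,0],[6,2,0,0,0]]

```text
t: 10.85
ee_pos: [0.5201, -0.041, 0.2134]
tcp_rot: [-0.466, 0.466, -0.532, 0.532]
ft_force: [0.9, 0.9, 0.7]
width: 0.0006
```

```bash
python3 - <<'E'
from loc import *
st(); grab('scene','scene9')
E
```

```text
t 10.85 local mm [ 42.5  -1.1 213.4] F [0.85 0.87 0.71] w 0.0006292922353098838 j [-0.02  0.36 -0.01  2.07  0.    0.71 -0.17] q [-0.466  0.466 -0.532  0.532]
```

View pics/scene9.png

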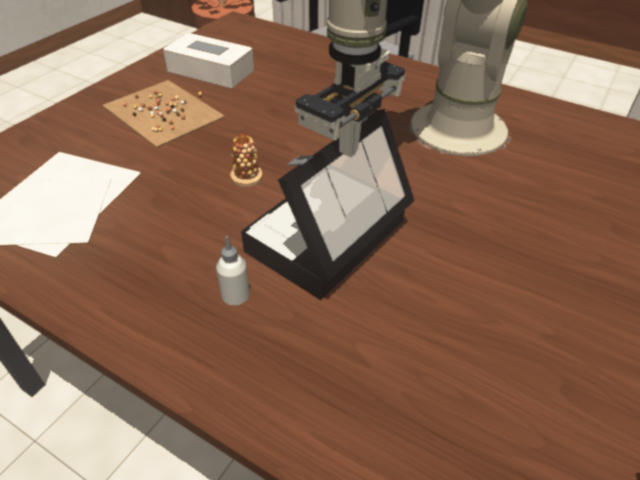

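Emit:
apply_moves:
  motion:
    - [[6,2,0,0,0],[6,3,0,0,0],[6,3,0,0,0],[5,3,0,0,0],[5,3,0,0,0]]

```text
t: 11.4
ee_pos: [0.5164, -0.0688, 0.1993]
tcp_rot: [-0.466, 0.466, -0.532, 0.532]
ft_force: [0.5, 1.0, 0.2]
width: 0.0006
```

Emit:
apply_moves:
  motion:
    - [[5,3,0,0,0],[5,4,0,0,0],[5,4,0,0,0],[5,4,0,0,0],[4,4,0,0,0]]

```text
t: 11.9
ee_pos: [0.5133, -0.0926, 0.1803]
tcp_rot: [-0.466, 0.466, -0.532, 0.532]
ft_force: [0.6, 0.0, 1.2]
width: 0.0005
```

Emit:
apply_moves:
  motion:
    - [[4,5,0,0,0],[4,5,0,0,0],[4,5,0,0,0],[4,5,0,0,0],[4,5,0,0,0]]

```text
t: 12.4
ee_pos: [0.5107, -0.1123, 0.1552]
tcp_rot: [-0.466, 0.466, -0.532, 0.532]
ft_force: [-0.8, 1.1, 0.9]
width: 0.0005
```

```bash
python3 - <<'E'
from loc import *
st(); grab('scene','scene10')
E
```

```text
t 12.4 local mm [-29.4  -1.2 155.2] F [-0.81  1.09  0.87] w 0.0005471281566577164 j [ 0.11  0.45 -0.01  2.12  0.01  0.57 -0.03] q [-0.466  0.466 -0.532  0.532]
```

View pics/scene10.png

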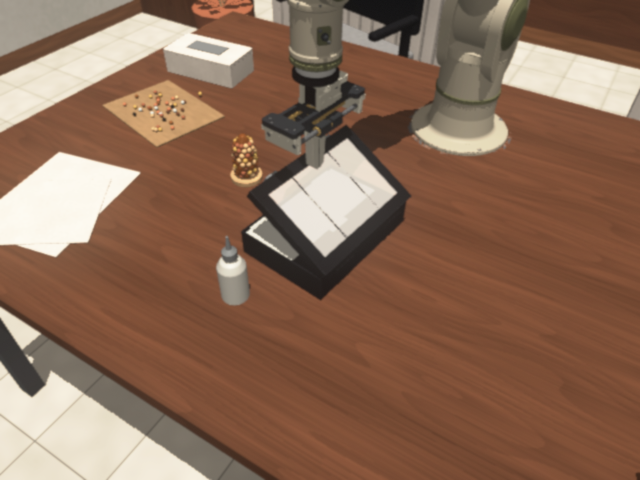

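The lid is at about 0.5 rad and the surroundings haven't changed. Continuing, slower towards the end.

Emit:
apply_moves:
  motion:
    - [[3,5,0,0,0],[3,5,0,0,0],[3,5,0,0,0],[3,5,0,0,0],[2,5,0,0,0]]

```text
t: 12.95
ee_pos: [0.5088, -0.126, 0.1302]
tcp_rot: [-0.466, 0.466, -0.532, 0.532]
ft_force: [0.1, 0.1, 0.3]
width: 0.0002
```

Emit:
apply_moves:
  motion:
    - [[2,5,0,0,0],[2,5,0,0,0],[2,5,0,0,0],[1,4,0,0,0],[1,4,0,0,0]]

```text
t: 13.45
ee_pos: [0.5078, -0.1338, 0.1073]
tcp_rot: [0.466, -0.466, 0.532, -0.532]
ft_force: [-0.3, 0.2, 0.7]
width: 0.0007
```

Emit:
apply_moves:
  motion:
    - [[1,4,0,0,0],[1,3,0,0,0],[1,3,0,0,0],[1,3,0,0,0],[0,3,0,0,0]]

```text
t: 13.95
ee_pos: [0.5073, -0.1378, 0.0914]
tcp_rot: [-0.466, 0.466, -0.532, 0.532]
ft_force: [-0.7, -1.2, 0.5]
width: 0.0005
```

```bash
python3 - <<'E'
from loc import *
st(); grab('scene','scene11')
E
```

```text
t 13.95 local mm [-55.1  -1.2  91.4] F [-0.72 -1.2   0.51] w 0.0004616905611041066 j [ 0.17  0.55 -0.01  2.16  0.01  0.43  0.01] q [-0.466  0.466 -0.532  0.532]
```

View pics/scene11.png

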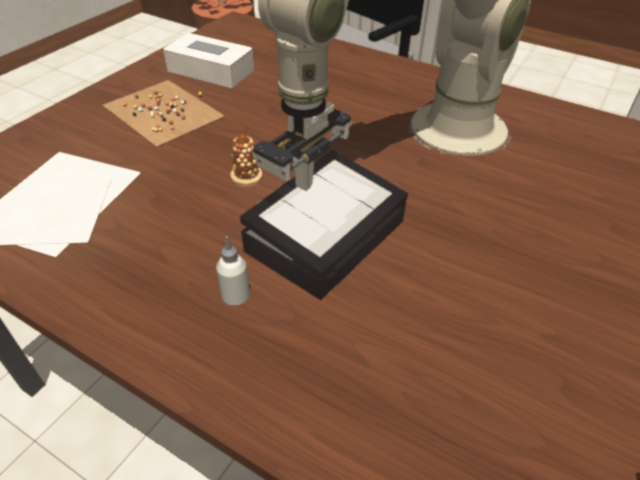

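Emit:
apply_moves:
  motion:
    - [[1,2,0,0,0],[0,2,0,0,0],[0,2,0,0,0],[0,2,0,0,0],[0,2,0,0,0]]

```text
t: 14.5
ee_pos: [0.5072, -0.1387, 0.0815]
tcp_rot: [-0.466, 0.466, -0.532, 0.532]
ft_force: [-0.1, -0.1, 1.6]
width: 0.0002
```

Emit:
apply_moves:
  motion:
    - [[0,1,0,0,0],[0,1,0,0,0],[0,1,0,0,0],[0,1,0,0,0],[0,1,0,0,0]]

```text
t: 15.0
ee_pos: [0.5071, -0.1386, 0.0766]
tcp_rot: [-0.466, 0.466, -0.532, 0.532]
ft_force: [-0.4, -0.1, 1.0]
width: 0.0007
```

Emit:
apply_moves:
  motion:
    - [[0,1,0,0,0],[0,0.5,0,0,0],[0,0.5,0,0,0],[0,0,0,0,0]]

```text
t: 15.4
ee_pos: [0.5072, -0.1387, 0.0757]
tcp_rot: [-0.466, 0.466, -0.532, 0.532]
ft_force: [-3.2, 0.9, 16.7]
width: 0.0002
```

```bash
python3 - <<'E'
from loc import *
st()
E
```

```text
t 15.4 local mm [-56.   -1.2  75.7] F [-3.16  0.9  16.69] w 0.00019349909508830607 j [ 0.17  0.58 -0.01  2.17  0.02  0.39  0.01] q [-0.466  0.466 -0.532  0.532]
```

Emit:
apply_moves:
  motion:
    - [[0,0.5,0,0,0],[0,0,0,0,0],[0,0,0,0,0]]

```text
t: 15.7
ee_pos: [0.5072, -0.1387, 0.0756]
tcp_rot: [-0.466, 0.466, -0.532, 0.532]
ft_force: [-5.4, 0.9, 23.2]
width: 0.0006
```

Emit:
apply_moves:
  motion:
    - [[0,-5,0,0,0],[0,-15,0,0,0],[0,-40,0,0,0],[0,-45,0,0,0],[0,-45,0,0,0]]

```text
t: 16.2
ee_pos: [0.5066, -0.1384, 0.2255]
tcp_rot: [0.466, -0.466, 0.532, -0.532]
ft_force: [1.4, 0.6, -1.1]
width: 0.0003
```

Emit:
apply_moves:
  motion:
    - [[0,-40,0,0,0],[0,-20,0,0,0],[0,0,0,0,0],[0,0,0,0,0]]

```text
t: 16.6
ee_pos: [0.5069, -0.1385, 0.2839]
tcp_rot: [-0.466, 0.466, -0.532, 0.532]
ft_force: [0.5, -0.4, -0.3]
width: 0.0002
```

```bash
python3 - <<'E'
from loc import *
st(); f=grab('side','side12'); g=grab('scene','scene12')
for n,ff in (('side',f),('scene',g)):
    P=cloud(ff); d=P-O; L=np.stack([d@ex,d@ey,P[...,2]],-1)*1000
    k=(abs(L[...,1])<130)&(abs(L[...,2]-75)<25)
    for a in range(-95,96,19):
        q=L[k&(abs(L[...,0]-a)<4)]; print(n,a,len(q),np.percentile(q[:,2],[10,50,90]).round(1))
s0=np.load('side0.npz')['color']; c0=np.load('scene0.npz')['color']
for n,a,b,r in (('cob',s0,f['color'],(250,335,518,588)),('bottle scene',c0,g['color'],(235,305,212,252)),('cob scene',c0,g['color'],(132,188,225,240)),('case front lower side',s0,f['color'],(375,405,320,478))):
    y0,y1,x0,x1=r; print(n,cv2.absdiff(a,b)[y0:y1,x0:x1].mean())
E
```

```text
t 16.6 local mm [-55.8  -0.9 283.9] F [ 0.5  -0.4  -0.33] w 0.00022790192886729197 j [ 0.16  0.28 -0.01  1.98  0.    0.88  0.02] q [-0.466  0.466 -0.532  0.532]
side -95 335 [70.3 74.5 75.5]
side -76 742 [73.7 74.8 75.9]
side -57 753 [73.9 74.8 75.9]
side -38 762 [73.7 74.9 75.9]
side -19 773 [73.7 74.7 75.8]
side 0 784 [73.8 74.8 75.8]
side 19 790 [73.8 74.8 75.8]
side 38 797 [73.8 74.8 75.8]
side 57 804 [73.7 74.7 75.8]
side 76 813 [73.7 74.7 75.8]
side 95 928 [56.5 73.  75.3]
scene -95 63 [70.1 73.5 74.7]
scene -76 349 [72.9 74.5 76.1]
scene -57 351 [73.1 74.5 76.2]
scene -38 361 [73.  74.4 76.1]
scene -19 377 [73.  74.4 75.9]
scene 0 382 [73.2 74.5 75.9]
scene 19 393 [73.1 74.7 75.9]
scene 38 408 [73.1 74.6 76.2]
scene 57 409 [73.1 74.5 76. ]
scene 76 431 [72.9 74.5 76. ]
scene 95 985 [56.2 68.7 75.3]
cob 33.914733893557425
bottle scene 0.738452380952381
cob scene 1.4285714285714286
case front lower side 15.63748241912799
```

View pics/side12.png

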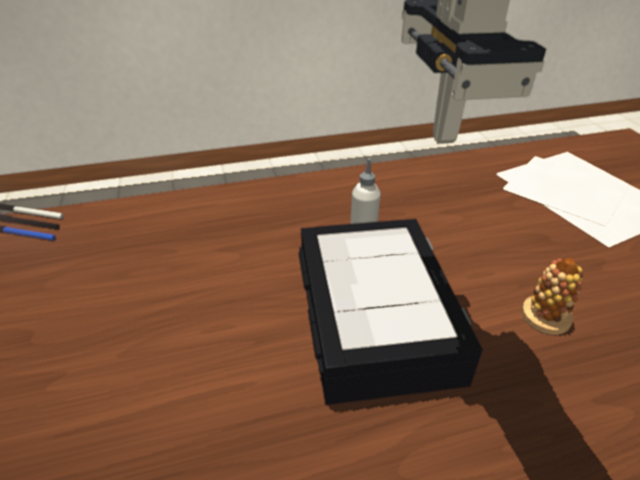

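View pics/scene12.png

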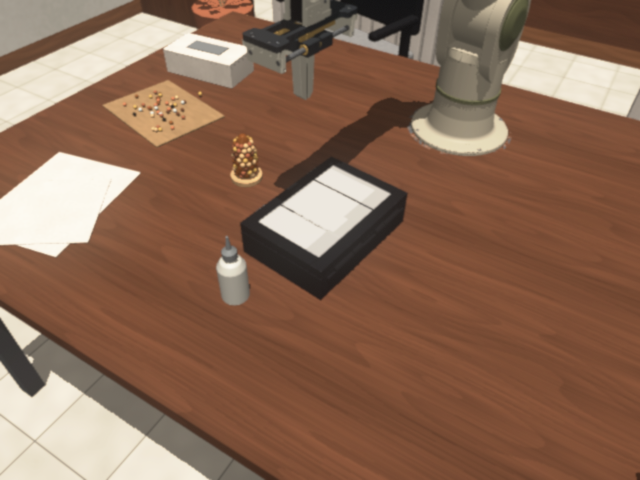

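The lid is shut and level. The side-view cob difference of 33.9 needs explaining before I hand in, so I'll compare it with earlier frames.

```bash
python3 - <<'E'
import cv2
I={k:cv2.imread(f'pics/side{k}.png') for k in (0,2,4,5,12)}
for k in (0,2,4,5):
    for n,r in (('cob',(252,332,520,584)),('case front',(385,403,330,470))):
        y0,y1,x0,x1=r; print(k,n,cv2.absdiff(I[k],I[12])[y0:y1,x0:x1].mean().round(2))
t=I[5][258:318,535:582]; r=cv2.matchTemplate(I[12],t,cv2.TM_CCOEFF_NORMED); print(cv2.minMaxLoc(r)[1::2])
t=I[0][258:318,535:582]; r=cv2.matchTemplate(I[12],t,cv2.TM_CCOEFF_NORMED); print(cv2.minMaxLoc(r)[1::2])
t=I[0][170:215,352:380]; r=cv2.matchTemplate(I[12],t,cv2.TM_CCOEFF_NORMED); print(cv2.minMaxLoc(r)[1::2])
E
```

```text
0 cob 34.4
0 case front 14.24
2 cob 33.25
2 case front 21.02
4 cob 3.18
4 case front 4.76
5 cob 7.26
5 case front 6.03
(0.9993464946746826, (535, 258))
(0.9799296855926514, (535, 258))
(0.9783669710159302, (352, 170))
```

The cob and bottle match their original pixels exactly, at (535,258) and (352,170). The brightness difference was exposure and shadow. Handing in.

```bash
python3 -c "
from cell import ctrl
print(ctrl.job_done())"
```

```text
the job is handed in; nothing more can be done
None
```

The bead case is closed: I pushed the flap flat first, then swung the lid over and pressed it shut. I used only the closed fingertips, and it took about 17 s of the 54 s allowed.

- **Flap:** before I touched the lid, the flap's outer face measured 49.7–49.9 mm across its depth (50.5 expected). The fingertip stopped at 50.4 mm with about 26 N against the stop.
- **Lid:** I slowed to 10 mm/s or less for the last few millimetres. It met its stop at 75.6 mm (75.5 expected) with about 23 N. After I backed off, the cameras saw it level at 74.4–74.9 mm, about 1 mm low, which is within the 2 mm calibration.
- **Surroundings:** the cob and bottle are at exactly the same pixels as at the start. The case shows no visible movement. The tweezers looked untouched until the lid covered them; I couldn't check them after that.
- **Slip:** on the lid approach I first moved the wrong way, about 60 mm away from the lid. It touched nothing, and I corrected it.
- **Check that disagreed:** a raw image comparison around the cob and the case front differed from the start picture. For the cob, pattern matching showed it had not moved, so I put that down to exposure and shadow. I did not run that test on the case front.

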